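Lock the counting scale for transport

TASK

The round-pan counting scale on the packing bench is about to be moved. Slide the black transport-lock grip on its front deck all the way along its slot to the steel stop block and leave it there. Do not shift the lock of the square-platform parcel scale standing on the other side.

Things in the scene. Friction and masses are not known exactly. Their poses are not given: they have to be found in the camera images.
- count_lock (a joint): Transport lock of the counting scale (the one with the round steel pan, 200 mm across), in m: 0 = unlocked end of the slot, 0.09 = locked, against its stop at the steel block. Starts between 0 and 0.025, needs about 2 N, stays where it is left. The scale is fixed to the bench, on its left or right half, turned by up to 12 degrees. Its pan's top is 74 mm above the table.
- count_lock_grip (a point): Centre of the top of the scale's lock grip: upright black block, 24 mm across the slot, 20 mm along it, 42 mm tall, thin aluminium line on top, its top 72 mm above the table. It stands on a flat grey deck, 30 mm high, free for 53 mm on both sides across the slot, then the scale's 52 mm high housing on the far side. Axes: y along the slot to the locked end, x to the pan, z up.
- count_lock_end (a point): Fixed point: where count_lock_grip is when the lock is fully home (0.09). The slot is straight and level, along the front of the scale, left-right as seen from the robot; the locked end is the left one (+y). The plain steel stop block just beyond is 16 x 16 mm and stands 18 mm above the deck. Same axes as count_lock_grip.
- parcel_lock_grip (a point): Centre of the top of the like grip on the other scale, the one with a square 220 mm steel platform and a carton on it. This grip is not to be shifted. Same shape and axes.

How it is judged:
By the outcome, as a careful person would: the job done as asked, in the order asked, and still so for the second after the job is handed in, with the robot touching nothing.
It also fails if it takes over 32 s, if anything falls off the work surface, if the arm or the gripper's body presses on something with over 40 N, if the wrist force passes 120 N, or if a joint passes its speed limit or range.

ROBOT

A 6-joint arm with a two-finger parallel gripper is mounted at the origin on the work surface. World frame = base frame: x ahead of the robot, y to its left, z up, the work surface at z = 0. Lengths are in m, angles in rad, forces in N, time in s.
With the tool pointing down it reaches from about 0.3 to 0.85 m from the base axis. Payload 5.4 kg.
Tool frame: the origin (TCP) lies at the very end of the fingers, on their centre line; the grasp point (between the pads) lies 19 mm behind it; z points along the fingers, y is the direction in which the jaws open and shut (so a half turn about z gives the same grasp; the last joint's range is limited). The gripper opens to 85 mm and grips with 20 to 120 N. Pads are 22 mm wide; open, the fingers measure 114 mm over their backs; the gripper's body (76 mm by 85 mm) begins 54 mm behind the grasp point. The pads swing forward as they close: fully open they stand 13 mm farther back than shut.
Start: joints at [1.015, 0.158, 1.597, -0, 1.386, -0.21], TCP at [0.195, 0.541, 0.231] pointing down, gripper open.
Joint ranges: [-2.91, 2.91], [-0.94, 2.29], [0.18, 2.7], [-1.29, 4.43], [0.17, 2.64], [-3, 3]. Speed limits (rad/s): [2.57, 2.57, 3.14, 3.14, 3.14, 3.14].

INTERFACE

Orientations are given as a rotation vector (axis times angle).
In Python, from plant import status, capture, robot, spot_in gives the robot as it stands.
- The arm moves only by the tool drive_tool, never from a script. Its argument "plan" is a list of rows, each a list of 7 numbers: the shift along the tool's x, y, z in mm, then the turn, a rotation vector about the tool's x, y, z in degrees, then the opening, from 0 (shut) to 1 (fully open). In form: [[x, y, z, wx, wy, wz, grip], ...]. A call has 1 to 10 rows; each row shifts and turns the commanded pose from where the row before left it, along the tool's axes as they then stand; what a row does not reach is not made up. A row lasts 1/12 s, in which the tool goes at most 41.7 mm and 7.16 degrees, less where a joint would pass 70% of its speed; a pose out of reach is approached as far as the arm can. A call is refused whole if a number of a shift passes 41.7 or a number of a turn 7.16, either way. A call with a gripper value outside its range is refused whole. The fingers move at their own pace and stop on an object; the grip force is fixed at half the most. Time passes only in rows, so rows that do not move let the fingers close. It gives the time, the measured TCP pose, the force and the opening at its end, in the units of the state.
- status.read_state(): the state, without advancing time (a new reading comes with each control period).
- capture(name): name is "side" or "top" or "wrist"; returns a dict with "color" (420x560x3 uint8, red, green, blue), "z_map" (420x560 float32, m along the optical axis (not along the pixel's ray), 0 where there is no reading), "fx", "fy", "cx", "cy" (pixels), "R" (3x3) and "t" (3): a world point X has camera coordinates R X + t; the wrist camera has in their place "hand_eye" (4x4, takes a point from camera to tool coordinates, whose origin is the TCP and whose axes are the flange's). Camera axes: x right, y down, z forward; pixel columns grow to the right and rows downward; lengths in m; the calibration is good to about 2 mm. A picture is of the moment at which its call begins: read the wrist's pose just before it.
- robot.close_job(): hands the job in, once; it reports no verdict.
Trained networks look in the newest picture that a camera, given by its name, has taken for a name from the list of things; names that differ only in an ending like _2 or _b are one class to them, and where a whole thing is asked for, a point or a joint stands for the part that bears it (a point fixed in the world has none). Each returns a list of dicts, best first, with "p" (0 to 1); they miss things now and then, are a little off and sometimes report something else, mostly with a low value. They report only what shows in the picture. A call takes as long as a camera call.
- spot_in(camera, name): "position" ([x, y, z] in m, in the coordinates of the camera as it stood for that picture, good to about 4 mm: the middle of the surface that is visible of it).
The state is a dict: "time_s": time; "qpos": joint angles; "qvel": joint speeds; "effort": joint torques, N m; "tcp_pos": TCP position; "tool_rot": TCP orientation; "wrist_force": force on the tool from outside, world axes, zero at the start; "moment": the same for the moment, N m; "width": finger opening in m.
Only numpy, scipy, OpenCV 4.12 (cv2) and the standard library are available. Lean on these libraries where they do the work, as an engineer would, in place of code of your own. Each camera call takes 0.05 s, during which the arm holds its last target.

## Working session

There is one attempt and no reset: what is moved stays moved. The work goes in short steps, Python scripts to look and compute and a tool call to move; the robot and the scene stay as the last step left them, time stands still between calls to the robot, and variables do not carry over. Pictures are saved under pics/ and viewed, and the job is handed in when it is done.

Besides the shell and the picture viewer there is one more tool, called after "Emit:" in YAML: its name, and indented under it one key for each argument. drive_tool: Moves the arm, as the interface text tells. Its arguments: {"type":"object","properties":{"plan":{"type":"array"}},"required":["plan"]}

```bash
mkdir -p pics; cat > h.py <<'E'
import numpy as np,cv2
from plant import status,capture,robot,spot_in
def save(c,n): cv2.imwrite('pics/'+n,c['color'][:,:,::-1])
def toworld(c,p): return c['R'].T@(np.array(p)-c['t'])
E
python3 - <<'E'
from h import *
np.set_printoptions(precision=4,suppress=True)
s=status.read_state();print(s['time_s'],s['tcp_pos'],s['tool_rot'],s['width'])
for n in ['top','side']:
    c=capture(n);save(c,n+'1.png')
    for k in ['count_lock_grip','parcel_lock_grip','count_lock','count_lock_end']:
        try:
            for d in spot_in(n,k): print(n,k,round(d['p'],2),toworld(c,d['position']))
        except Exception as e: print(n,k,e)
E
```

```text
0.0 [0.1946 0.5404 0.2303] [-0.5404 -3.094   0.0027] 0.08543985072666156
top count_lock_grip 0.72 [ 0.5575 -0.2874  0.0713]
top count_lock 0.42 [ 0.5611 -0.2901  0.0749]
top count_lock_end 0.82 [ 0.6626 -0.2507  0.0533]
side count_lock_grip 0.79 [ 0.5614 -0.2972  0.0577]
side parcel_lock_grip 0.57 [ 0.6556 -0.3031  0.051 ]
side parcel_lock_grip 0.5 [0.4982 0.2048 0.0545]
side count_lock 0.87 [ 0.5572 -0.3001  0.0633]
side count_lock_end 0.68 [ 0.6534 -0.3023  0.0506]
```

View pics/top1.png

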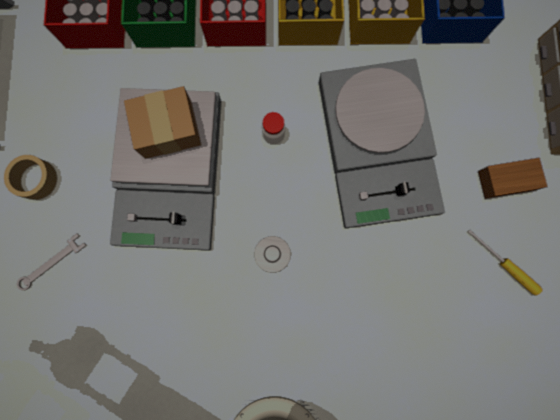

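View pics/side1.png

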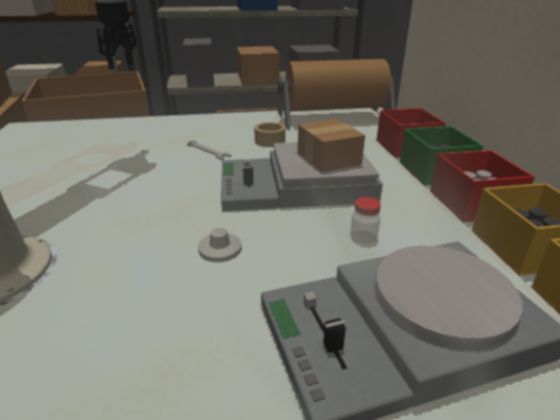

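The top view shows the counting scale on the right: its grip is near (404,189), the stop block is at (363,196), and the slot runs between them. The parcel scale with the carton is on the left. Next I'll measure more precisely.

```bash
python3 - <<'E'
from h import *
np.set_printoptions(precision=4,suppress=True)
c=capture('top');z=c['z_map']
v,u=np.mgrid[0:420,0:560]
P=np.stack([(u-c['cx'])/c['fx']*z,(v-c['cy'])/c['fy']*z,z],-1)-c['t']
W=P@c['R']
np.save('W.npy',W);np.save('col.npy',c['color'])
print('cam',-c['R'].T@c['t'],c['fx'])
r=slice(178,206);q=slice(352,420)
H=W[r,q,2]*1000
for i in range(0,28): print(r.start+i,' '.join('%3d'%h for h in H[i,::2]))
g=c['color'][r,q]
roi=np.zeros(z.shape,bool);roi[175:208,350:425]=1
for nm,lo,hi in [('grip',.066,.08),('stop',.043,.054)]:
    m=roi&(W[...,2]>lo)&(W[...,2]<hi)
    if nm=='stop': m[:,380:]=0
    print(nm,m.sum(),W[m].mean(0),W[m].min(0),W[m].max(0),u[m].mean(),v[m].mean())
big=cv2.resize(c['color'][150:240,320:450],None,fx=6,fy=6,interpolation=cv2.INTER_CUBIC);cv2.imwrite('pics/top2.png',big[:,:,::-1])
# housing front edge & pan
m=(W[...,2]>.07)&(W[...,2]<.08)&(u>330)&(v>50)&(v<160)&(u<440)
print('pan',m.sum(),W[m].mean(0),W[m].min(0),W[m].max(0))
m=(W[...,2]>.022)&(u>310)&(u<450)&(v>55)&(v<235)
print(cv2.minAreaRect(W[m][:,:2].astype(np.float32)))
E
```

```text
cam [ 0.3845 -0.0066  0.9243] 394.84784333723286
178  31  29  31  34  30  31  28  32  33  32  28  31  30  32  29  32  33  30  28  32  30  32  32  29  30  32  35  31  31  33  32  30  28  32
179  33  31  29  33  34  29  31  27  31  32  28  30  33  32  33  31  28 924  32  31  31  29  30  28  31  31  28  31  32  31  31  30  30  31
180  32  28  30  31  31  31  33  32  31  27  31  33  32  30  32  31  32  31  31  34  31  32  32  29  31  31  29  31  31  32  30  29  31  31
181  28  30  33  33  33  32  29  29  30  32  31  30  30  33  30  29  29  31  29  29  30  31  34  31  31  32  28  32  32  29  29  33  30  32
182  29  32  31  32  29  31  30  30  31  31  30  30  31  30  32  31  29  31  31  33  30  31  30  31  30  33  74  70  30  32  31  30  30  28
183  30  32  30  30  30  31  30  34  28  30  29  29  29  33  31  29  32  32  33  30  29  31  29  31  71  73  73  73  72  32  32  32  27  31
184  33  32  31  28  29  33  32  30  32  32  30  28  28  32  28  32  30  30  31  32  31  30  31  28  75  73  75  74  71  30  30  32  30  33
185  28  30  30  32  29  28  31  31  33  33  29  31  31  30  32  33  32
[... 2610 characters left out ...]
27  33  33  28  29  34  32  28  30  30  30  32  33  32  29  28  29  29  32  29  30  29  30  31  31  32  32  30  33  30
205  31  32  31  29  31  31  31  30  32  31  31  30  31  29  32  28  31  30  32  31  30  30  29  30  32  31  32  28  29  29  31  31  32  28
grip 107 [ 0.559  -0.2895  0.0733] [ 0.5472 -0.3011  0.0666] [ 0.5716 -0.2801  0.0787] 404.1588785046729 187.41121495327104
stop 52 [ 0.547  -0.2057  0.049 ] [ 0.5391 -0.214   0.0434] [ 0.5547 -0.1977  0.053 ] 363.4423076923077 195.21153846153845
pan 5862 [ 0.7375 -0.2445  0.0756] [ 0.64   -0.3438  0.07  ] [ 0.8391 -0.146   0.0799]
((0.6299067139625549, -0.17455124855041504), (0.43867993354797363, 0.40162545442581177), 8.088438034057617)
```

View pics/top2.png

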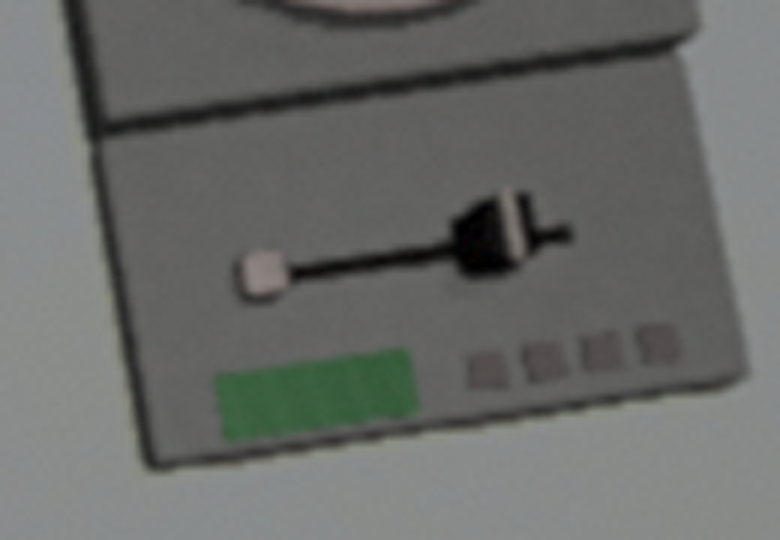

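```bash
python3 - <<'E'
from h import *
from scipy.spatial.transform import Rotation as Ro
np.set_printoptions(precision=4,suppress=True)
W=np.load('W.npy')
s=status.read_state();R=Ro.from_rotvec(s['tool_rot']).as_matrix();print(R)
v,u=np.mgrid[0:420,0:560]
# housing/deck edge: per column, lowest row with z>.042
pts=[]
for uu in range(340,430,1):
    col=W[150:185,uu,2]; k=np.where((col>.045)&(col<.058))[0]
    if len(k): pts.append(W[150+k[-1],uu,:2])
pts=np.array(pts);
for _ in range(5):
    p=np.polyfit(pts[:,1],pts[:,0],1);r=pts[:,0]-np.polyval(p,pts[:,1]);pts=pts[abs(r)<.004]
print(len(pts),p,np.degrees(np.arctan(p[0])))
# front edge of deck
pts=[]
for uu in range(350,438):
    col=W[190:235,uu,2]; k=np.where((col>.024)&(col<.037))[0]
    if len(k): pts.append(W[190+k[-1],uu,:2])
pts=np.array(pts)
for _ in range(5):
    p=np.polyfit(pts[:,1],pts[:,0],1);r=pts[:,0]-np.polyval(p,pts[:,1]);pts=pts[abs(r)<.004]
print(len(pts),p,np.degrees(np.arctan(p[0])))
m=(W[...,2]>.062)&(W[...,2]<.08)&(u>385)&(u<420)&(v>175)&(v<200)
print(cv2.minAreaRect(W[m][:,:2].astype(np.float32)))
t=np.array([.565,-.345,.20]);print('to pre, tool mm',R.T@(t-s['tcp_pos'])*1000)
E
```

```text
[[-0.9408  0.3389  0.    ]
 [ 0.3389  0.9408  0.    ]
 [-0.      0.     -1.    ]]
90 [-0.1408  0.5846] -8.014592345476808
88 [-0.1411  0.4539] -8.03005196283444
((0.5594200491905212, -0.290510892868042), (0.023633968085050583, 0.01996852271258831), 7.1621527671813965)
to pre, tool mm [-648.467  -708.0683   31.293 ]
```

Emit:
drive_tool:
  plan:
    - [-27, -29.5, 0, 0, 0, 0, 0]
    - [-27, -29.5, 0, 0, 0, 0, 0]
    - [-27, -29.5, 0, 0, 0, 0, 0]
    - [-27, -29.5, 0, 0, 0, 0, 0]
    - [-27, -29.5, 0, 0, 0, 0, 0]
    - [-27, -29.5, 0, 0, 0, 0, 0]
    - [-27, -29.5, 0, 0, 0, 0, 0]
    - [-27, -29.5, 0, 0, 0, 0, 0]
    - [-27, -29.5, 0, 0, 0, 0, 0]
    - [-27, -29.5, 0, 0, 0, 0, 0]

```text
time_s: 1.38
tcp_pos: [0.3493, 0.1702, 0.2316]
tool_rot: [0.54, 3.094, 0.001]
wrist_force: [1.2, 0.0, -0.3]
width: 0.0
```

Emit:
drive_tool:
  plan:
    - [-27, -29.5, 0, 0, 0, 0, 0]
    - [-27, -29.5, 0, 0, 0, 0, 0]
    - [-27, -29.5, 0, 0, 0, 0, 0]
    - [-27, -29.5, 0, 0, 0, 0, 0]
    - [-27, -29.5, 0, 0, 0, 0, 0]
    - [-27, -29.5, 0, 0, 0, 0, 0]
    - [-27, -29.5, 0, 0, 0, 0, 0]
    - [-27, -29.5, 0, 0, 0, 0, 0]
    - [-27, -29.5, 0, 0, 0, 0, 0]
    - [-27, -29.5, 0, 0, 0, 0, 0]

```text
time_s: 2.22
tcp_pos: [0.5034, -0.1993, 0.2313]
tool_rot: [0.541, 3.094, -0.0]
wrist_force: [0.4, 0.2, 0.0]
width: 0.0
```

Emit:
drive_tool:
  plan:
    - [-27, -29.5, 0, 0, 0, 0, 0]
    - [-27, -29.5, 0, 0, 0, 0, 0]
    - [-27, -29.5, 0, 0, 0, 0, 0]
    - [-27, -29.5, 0, 0, 0, 0, 0]
    - [0, 0, 0, 0, 0, -7, 0]
    - [0, 0, 0, 0, 0, -7, 0]
    - [0, 0, 0, 0, 0, -7, 0]
    - [0, 0, 0, 0, 0, -7, 0]
    - [0, 0, 0, 0, 0, 0, 0]

```text
time_s: 2.97
tcp_pos: [0.5646, -0.3449, 0.2311]
tool_rot: [0.229, -3.133, -0.0]
wrist_force: [0.0, 0.3, -0.1]
width: -0.0002
```

```bash
cat > st.py <<'E'
from h import *
from scipy.spatial.transform import Rotation as Ro
np.set_printoptions(precision=4,suppress=True)
s=status.read_state();R=Ro.from_rotvec(s['tool_rot']).as_matrix()
print(s['time_s'],'tcp',s['tcp_pos'],'F',s['wrist_force'],'w',s['width'],'jaw yaw',np.degrees(np.arctan2(R[1,1],R[0,1])),'zax',R[:,2],'q',s['qpos'])
E
cat > look.py <<'E'
from st import *
import sys
n=sys.argv[1]
c=capture('wrist');save(c,n)
T=c['hand_eye']
for d in spot_in('wrist','count_lock_grip'):
    p=T[:3,:3]@np.array(d['position'])+T[:3,3]
    w=R@p+s['tcp_pos'];print(round(d['p'],2),'tool',p*1000,'world',w)
z=c['z_map'];v,u=np.mgrid[0:420,0:560]
P=np.stack([(u-c['cx'])/c['fx']*z,(v-c['cy'])/c['fy']*z,z],-1)
P=P@T[:3,:3].T+T[:3,3]
W=P@R.T+s['tcp_pos']; ok=z>0
near=ok&(abs(W[...,0]-.555)<.04)&(W[...,1]>-.32)&(W[...,1]<-.18)
m=near&(W[...,2]>.064)&(W[...,2]<.08)
if m.sum()>10: print('top',m.sum(),cv2.minAreaRect(W[m][:,:2].astype(np.float32)),W[m].mean(0),'px',u[m].mean(),v[m].mean())
np.save('Ww.npy',W)
m=near&(W[...,2]>.043)&(W[...,2]<.053)&(W[...,1]>-.216)
if m.sum()>10: print('stop',m.sum(),cv2.minAreaRect(W[m][:,:2].astype(np.float32)),W[m].mean(0),'px',u[m].mean(),v[m].mean())
E
python3 look.py w1.png
```

```text
2.9667 tcp [ 0.5646 -0.3449  0.2311] F [ 0.0023  0.2517 -0.1338] w -0.00015779227189239358 jaw yaw 98.34928855639086 zax [-0.0002  0.0001 -1.    ] q [-0.7307  0.3807  1.3298 -0.      1.4313 -2.4472]
0.67 tool [ -0.3     51.8218 159.5094] world [ 0.5573 -0.2936  0.0716]
top 552 ((0.5596686601638794, -0.28938162326812744), (0.025731181725859642, 0.02031949907541275), 8.051490783691406) [ 0.5588 -0.2904  0.0729] px 336.3188405797101 191.68478260869566
stop 264 ((0.5476171970367432, -0.20542000234127045), (0.01625259593129158, 0.015905829146504402), 8.8414306640625) [ 0.5475 -0.2063  0.0483] px 414.89772727272725 187.41666666666666
```

View pics/w1.png

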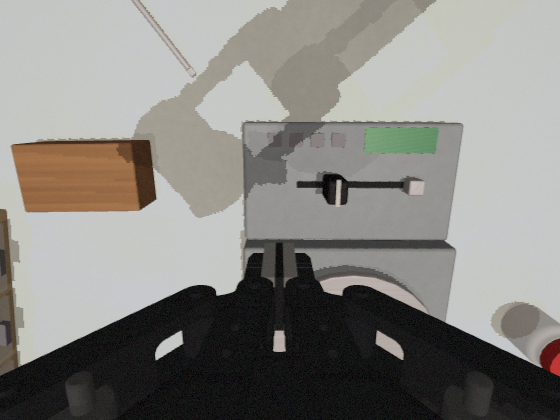

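The wrist view shows the grip at (336,191), the stop block at (415,187) and the shut fingertips near (280,255), with the slot level along the jaw axis. I'll come down on the unlocked side of the grip and push it with the fingers shut.

Emit:
drive_tool:
  plan:
    - [-2, 0, 36, 0, 0, 0, 0]
    - [0, 0, 36, 0, 0, 0, 0]
    - [0, 0, 36, 0, 0, 0, 0]
    - [0, 0, 36, 0, 0, 0, 0]
    - [0, 0, 30, 0, 0, 0, 0]
    - [0, 0, 12, 0, 0, 0, 0]
    - [0, 0, 0, 0, 0, 0, 0]
    - [0, 0, 0, 0, 0, 0, 0]

```text
time_s: 3.73
tcp_pos: [0.5669, -0.3448, 0.0461]
tool_rot: [-0.222, 3.133, -0.001]
wrist_force: [-0.1, -0.2, 1.6]
width: -0.0002
```

Emit:
drive_tool:
  plan:
    - [0, 10, 0, 0, 0, 0, 0]
    - [0, 8, 0, 0, 0, 0, 0]
    - [0, 5, 0, 0, 0, 0, 0]
    - [0, 5, 0, 0, 0, 0, 0]
    - [0, 5, 0, 0, 0, 0, 0]
    - [0, 5, 0, 0, 0, 0, 0]
    - [0, 0, 0, 0, 0, 0, 0]

```text
time_s: 4.32
tcp_pos: [0.5614, -0.3063, 0.0459]
tool_rot: [-0.225, 3.133, -0.001]
wrist_force: [-0.3, -0.6, 0.6]
width: 0.0002
```

```bash
python3 look.py w2.png
```

```text
4.3167 tcp [ 0.5614 -0.3063  0.0459] F [-0.3187 -0.5941  0.6418] w 0.00020922937455092856 jaw yaw 98.22143731256179 zax [ 0.0008 -0.0006 -1.    ] q [-0.688   0.5146  1.5372  0.      1.0889 -2.4023]
0.9 tool [ 12.282   23.0928 -22.4797] world [ 0.546  -0.2852  0.0684]
top 2697 ((0.5556212067604065, -0.2964368164539337), (0.015684133395552635, 0.04665043205022812), 10.484137535095215) [ 0.5515 -0.2929  0.072 ] px 315.9822024471635 269.07119021134594
stop 1292 ((0.5472408533096313, -0.20520010590553284), (0.016123516485095024, 0.01701395772397518), 7.83269739151001) [ 0.5465 -0.2067  0.048 ] px 492.0147058823529 260.499226006192
```

View pics/w2.png

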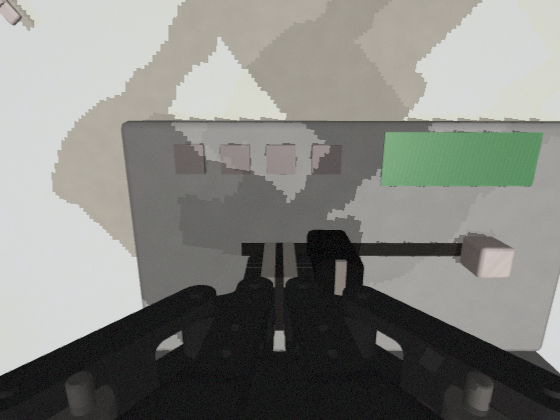

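The fingers are now close beside the grip, at about (305,265). I'll keep pushing along the slot.

Emit:
drive_tool:
  plan:
    - [0, 5, 0, 0, 0, 0, 0]
    - [0, 5, 0, 0, 0, 0, 0]
    - [0, 5, 0, 0, 0, 0, 0]
    - [0, 5, 0, 0, 0, 0, 0]
    - [0, 5, 0, 0, 0, 0, 0]
    - [0, 5, 0, 0, 0, 0, 0]
    - [0, 0, 0, 0, 0, 0, 0]

```text
time_s: 5.0
tcp_pos: [0.5567, -0.2758, 0.0452]
tool_rot: [0.225, -3.133, -0.002]
wrist_force: [-0.8, -0.3, 0.6]
width: -0.0001
```

```bash
python3 look.py w3.png
```

```text
5.0 tcp [ 0.5567 -0.2758  0.0452] F [-0.8472 -0.3104  0.5719] w -6.260529898111314e-05 jaw yaw 98.22994861135003 zax [-0.0006  0.001  -1.    ] q [-0.6545  0.4764  1.5932  0.0005  1.0731 -2.3691]
0.96 tool [  9.8389  23.1935 -21.4812] world [ 0.5436 -0.2543  0.0667]
top 2649 ((0.5504685044288635, -0.2665531635284424), (0.014529949054121971, 0.04738630726933479), 10.572383880615234) [ 0.5468 -0.263   0.0719] px 314.6394865987165 269.80407701019254
stop 1221 ((0.5471246838569641, -0.20531818270683289), (0.015904584899544716, 0.016441144049167633), 7.841131210327148) [ 0.5463 -0.2063  0.0481] px 428.2563472563473 261.63554463554465
```

View pics/w3.png

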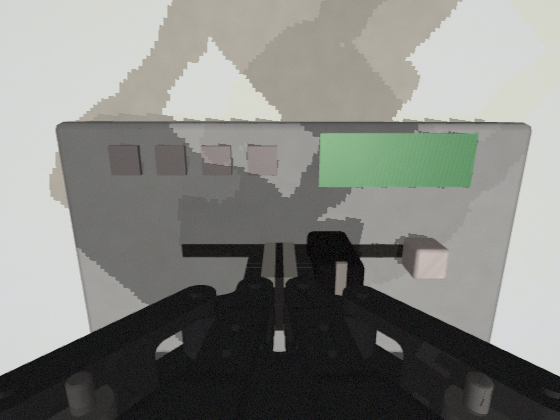

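The grip keeps its place in the wrist view while the slot and stop block (425,258) slide towards it, so it is moving with the tool. About 28 mm is left.

Emit:
drive_tool:
  plan:
    - [0, 5, 0, 0, 0, 0, 0]
    - [0, 5, 0, 0, 0, 0, 0]
    - [0, 5, 0, 0, 0, 0, 0]
    - [0, 5, 0, 0, 0, 0, 0]
    - [0, 4, 0, 0, 0, 0, 0]
    - [0, 0, 0, 0, 0, 0, 0]

```text
time_s: 5.6
tcp_pos: [0.5533, -0.2523, 0.0452]
tool_rot: [0.225, -3.133, -0.001]
wrist_force: [-0.7, 0.0, 0.3]
width: 0.0
```

Emit:
drive_tool:
  plan:
    - [0, 2, 0, 0, 0, 0, 0]
    - [0, 2, 0, 0, 0, 0, 0]
    - [0, 0, 0, 0, 0, 0, 0]

```text
time_s: 5.85
tcp_pos: [0.5528, -0.2492, 0.0453]
tool_rot: [0.224, -3.133, -0.0]
wrist_force: [-0.1, -1.7, 0.0]
width: 0.0
```

Emit:
drive_tool:
  plan:
    - [0, 1, 0, 0, 0, 0, 0]
    - [0, 0, 0, 0, 0, 0, 0]

```text
time_s: 6.02
tcp_pos: [0.5527, -0.2485, 0.0453]
tool_rot: [0.224, -3.134, 0.0]
wrist_force: [1.3, -1.0, -0.5]
width: 0.0004
```

```bash
python3 look.py w4.png
```

```text
6.0167 tcp [ 0.5527 -0.2485  0.0453] F [ 1.2707 -0.992  -0.5317] w 0.0004209283144086624 jaw yaw 98.18141934553142 zax [-0. -0. -1.] q [-0.6217  0.4419  1.641  -0.      1.0587 -2.3352]
0.63 tool [  9.6317  21.1922 -23.4009] world [ 0.5402 -0.2289  0.0687]
top 2646 ((0.544929563999176, -0.23938782513141632), (0.014603055082261562, 0.04750911146402359), 2.3254997730255127) [ 0.5429 -0.2357  0.0718] px 314.54572940287227 269.71730914588056
stop 968 ((0.5470585823059082, -0.20477750897407532), (0.016102852299809456, 0.01584351249039173), 9.321990966796875) [ 0.5454 -0.2046  0.0483] px 373.5805785123967 260.32128099173553
```

View pics/w4.png

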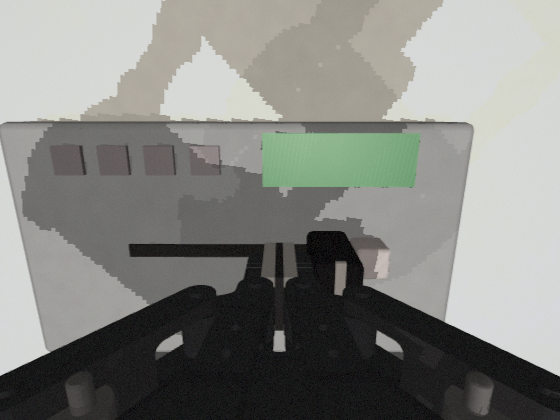

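The grip is nearly touching the stop block (about 355,258), and the force shows no clear rise yet. I'll push in small steps until it does.

Emit:
drive_tool:
  plan:
    - [0, 1, 0, 0, 0, 0, 0]
    - [0, 1, 0, 0, 0, 0, 0]
    - [0, 0, 0, 0, 0, 0, 0]

```text
time_s: 6.37
tcp_pos: [0.5527, -0.2478, 0.0454]
tool_rot: [-0.224, 3.133, -0.004]
wrist_force: [0.5, -5.3, -3.3]
width: 0.0
```

Emit:
drive_tool:
  plan:
    - [0, 1, 0, 0, 0, 0, 0]
    - [0, 1, 0, 0, 0, 0, 0]
    - [0, 0, 0, 0, 0, 0, 0]

```text
time_s: 6.62
tcp_pos: [0.5526, -0.2475, 0.0455]
tool_rot: [-0.224, 3.132, -0.009]
wrist_force: [1.8, -11.9, -5.8]
width: 0.0003
```

Emit:
drive_tool:
  plan:
    - [0, 1.5, 0, 0, 0, 0, 0]
    - [0, 0, 0, 0, 0, 0, 0]
    - [0, 0, 0, 0, 0, 0, 0]

```text
time_s: 6.87
tcp_pos: [0.5526, -0.2474, 0.0456]
tool_rot: [-0.224, 3.131, -0.013]
wrist_force: [2.5, -15.5, -8.8]
width: -0.0
```

Emit:
drive_tool:
  plan:
    - [0, -5, 0, 0, 0, 0, 0]
    - [0, -10, 0, 0, 0, 0, 0]
    - [0, -15, 0, 0, 0, 0, 0]
    - [0, -10, -20, 0, 0, 0, 0]
    - [0, 0, -40, 0, 0, 0, 0]
    - [0, 0, -40, 0, 0, 0, 0]
    - [0, 0, -40, 0, 0, 0, 0]
    - [0, 0, -30, 0, 0, 0, 0]
    - [0, 0, 0, 0, 0, 0, 0]
    - [0, 0, 0, 0, 0, 0, 0]

```text
time_s: 7.7
tcp_pos: [0.5589, -0.2834, 0.2182]
tool_rot: [-0.224, 3.13, -0.004]
wrist_force: [-0.2, 0.5, -0.1]
width: -0.0004
```

```bash
python3 look.py w5.png; python3 - <<'E'
from h import *
c=capture('top');save(c,'top5.png')
E
```

```text
7.7 tcp [ 0.5589 -0.2834  0.2182] F [-0.2043  0.5052 -0.1475] w -0.0003876610639719453 jaw yaw 98.20302896535023 zax [ 0.0042 -0.0025 -1.    ] q [-0.662   0.2956  1.4621  0.0006  1.379  -2.3761]
0.64 tool [  5.412   57.2189 147.8963] world [ 0.546  -0.2279  0.0701]
top 595 ((0.5504825115203857, -0.22487755119800568), (0.02616339921951294, 0.020022403448820114), 7.52122163772583) [ 0.5496 -0.2258  0.0729] px 343.4403361344538 190.81008403361344
stop 211 ((0.5475502014160156, -0.20435117185115814), (0.016309501603245735, 0.01500787865370512), 6.616997241973877) [ 0.5468 -0.2038  0.0484] px 361.25118483412325 185.76303317535545
```

View pics/w5.png

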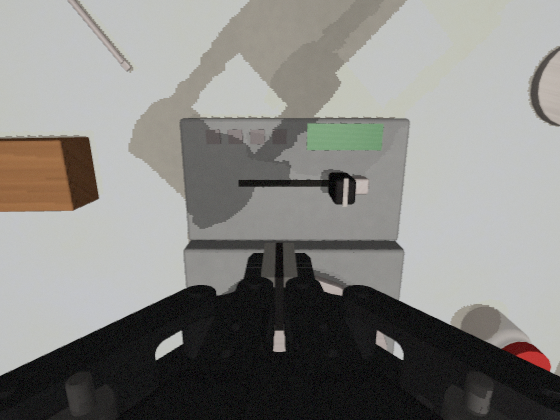

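View pics/top5.png

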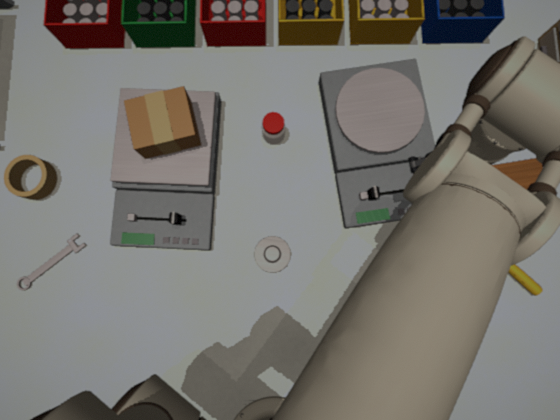

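The wrist view shows the grip at (343,190) right up against the stop block (361,186). The parcel scale's grip at (178,217) in the top view hasn't changed. I'll check the gap from the side.

```bash
python3 - <<'E'
from h import *
c=capture('side')
i=cv2.resize(c['color'][260:400,250:400],None,fx=5,fy=4*1.0,interpolation=cv2.INTER_CUBIC)[:, :, ::-1]
cv2.imwrite('pics/side5.png',i)
a=cv2.imread('pics/top1.png');b=cv2.imread('pics/top5.png')
print(cv2.absdiff(a,b)[200:235,115:210].max())
w=cv2.imread('pics/w5.png')[150:230,300:400]
cv2.imwrite('pics/w5z.png',cv2.convertScaleAbs(cv2.resize(w,None,fx=7,fy=7,interpolation=cv2.INTER_CUBIC),alpha=1.5))
E
```

```text
11
```

View pics/side5.png

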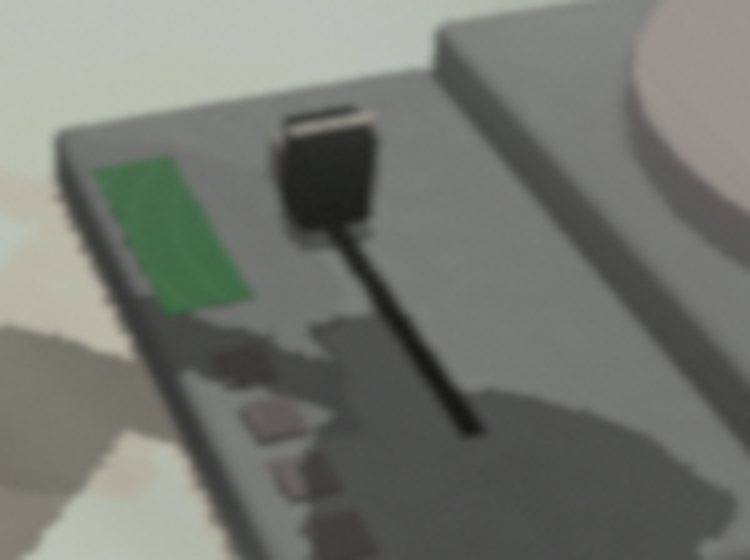

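View pics/w5z.png

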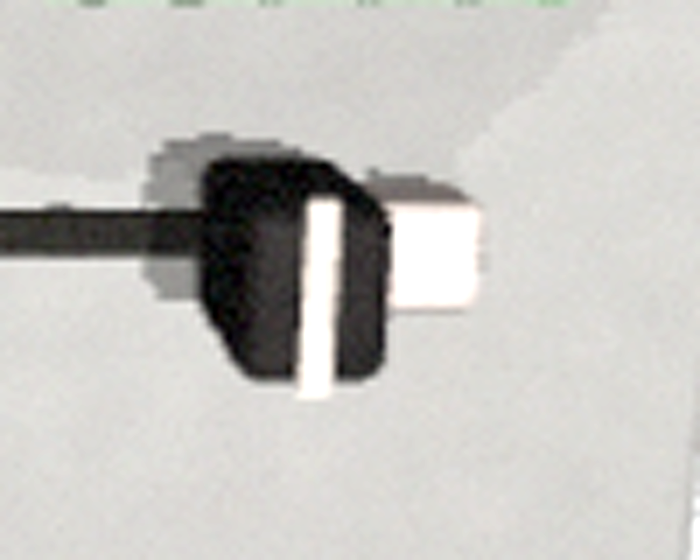

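From here the grip itself hides the gap, so I'll move past the stop at a safe height and look back at it.

Emit:
drive_tool:
  plan:
    - [0, 20, 0, 0, 0, 0, 0]
    - [0, 25, 0, 0, 0, 0, 0]
    - [0, 25, 0, 0, 0, 0, 0]
    - [0, 15, 0, 0, 0, 0, 0]
    - [0, 0, 0, 0, 0, 0, 0]
    - [0, 0, 0, 0, 0, 0, 0]

```text
time_s: 8.4
tcp_pos: [0.5453, -0.1981, 0.2146]
tool_rot: [0.226, -3.132, -0.0]
wrist_force: [0.0, -0.6, 0.3]
width: 0.0
```

```bash
python3 look.py w6.png; python3 - <<'E'
import cv2
w=cv2.imread('pics/w6.png')[150:230,190:300]
cv2.imwrite('pics/w6z.png',cv2.convertScaleAbs(cv2.resize(w,None,fx=7,fy=7,interpolation=cv2.INTER_CUBIC),alpha=1.5))
E
```

```text
8.4 tcp [ 0.5453 -0.1981  0.2146] F [ 0.0356 -0.5625  0.334 ] w 2.710334432688516e-05 jaw yaw 98.25838084649924 zax [-0.0011  0.0002 -1.    ] q [-0.5563  0.1851  1.6004 -0.0005  1.3572 -2.2712]
0.8 tool [  2.5624 -26.4794 144.0261] world [ 0.5464 -0.2246  0.0705]
top 601 ((0.5503128170967102, -0.22462725639343262), (0.025777682662010193, 0.020057909190654755), 7.765422821044922) [ 0.5495 -0.2243  0.073 ] px 249.34276206322795 193.9767054908486
stop 257 ((0.5469462275505066, -0.20633113384246826), (0.01603153720498085, 0.01727265678346157), 8.225653648376465) [ 0.5467 -0.2052  0.0487] px 271.33852140077823 188.3929961089494
```

View pics/w6z.png

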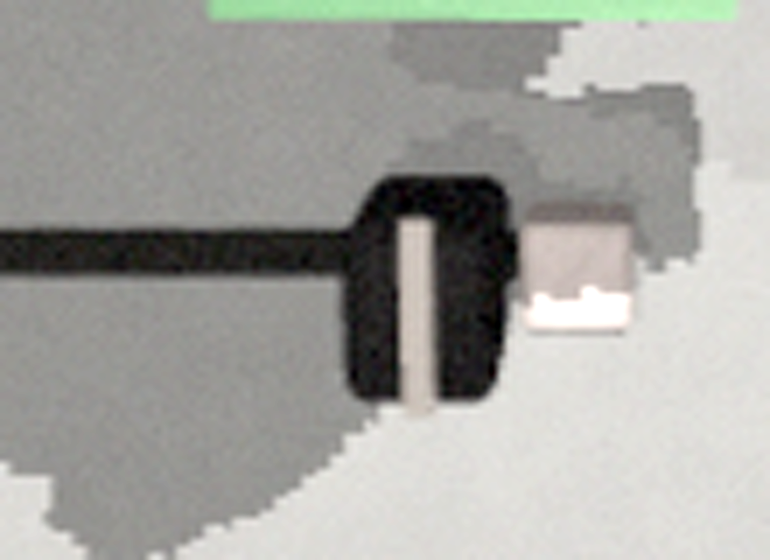

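```bash
python3 - <<'E'
import cv2,numpy as np
w=cv2.imread('pics/w6.png')
for r in range(172,200,2): print(r,w[r,255:284].mean(1).astype(int))
W=np.load('Ww.npy')
for r in (182,186,190,194): print(r,(W[r,255:284,2]*1000).astype(int))
print((W[186,255:284,1]*1000).astype(int))
E
```

```text
172 [ 90  91  93  88  92  92  93  91  93  92  92  94  96 103 102 102 100 103
 102 102 101 103 102 101 100 104  99 106 103]
174 [ 88  88  89  86  86  91  92  94  93  90  90  88 102 101 101 103 103 101
 101 103 100 100 102 100  99 102  98 101 103]
176 [  1   3  10   0   0  14  43  80  89  91  92  90  89  90  90  91  88  97
  98 100  98  96 100  93  92 100  99 100  99]
178 [16  9  6  9 15 19 15 44 83 86 90 87 86 86 84 84 81 85 83 82 88 90 86 90
 91 90 89 95 96]
180 [ 9 10 16  6 11 15 12 41 80 86 77 75 78 75 76 77 75 77 69 76 73 78 72 75
 74 81 96 98 99]
182 [ 13   5   5  17  11  13   9  39  65  88 111 116 118 121 115 118 115 117
 116 114 112 111 109 113 106  90  93  99  97]
184 [ 17  22  25  15   0  12  12   5  22  91 124 134 134 133 134 132 132 134
 131 134 129 128 131 130 118  94  87  89  99]
186 [ 26  32  23  22  12  10  13  10  19  93 121 131 133 134 134 131 131 131
 128 127 131 132 133 129 113 115 105  99 101]
188 [ 26  22  19  13   9  11   5  23  23  82 117 128 129 132 134 129 129 126
 127 130 131 131 131 128 116 117 134 118 104]
190 [ 21  24  27  20  22  15   8  44  82  95 116 12
[... 388 characters left out ...]
66 165
 164 165 165 163 160 158 150 146 149 147 147]
198 [ 21  24  25  20  17   6  11 125 147 147 151 149 149 151 152 150 150 150
 148 148 148 147 148 147 147 150 149 148 148]
182 [71 72 70 70 67 63 52 30 30 47 47 47 48 48 48 48 47 47 48 48 48 47 47 47
 47 30 30 31 29]
186 [73 73 73 71 73 70 54 34 31 48 48 48 47 49 48 49 50 48 49 48 47 49 49 49
 49 30 30 31 31]
190 [73 73 73 73 73 69 54 36 30 48 49 49 48 49 49 49 50 48 48 49 49 48 48 49
 48 31 30 29 29]
194 [74 73 72 72 72 71 56 36 30 46 48 48 49 49 49 48 49 49 49 47 49 50 48 48
 48 30 31 29 31]
[-220 -219 -218 -217 -216 -215 -215 -214 -213 -212 -211 -210 -209 -208
 -207 -206 -205 -204 -203 -202 -201 -201 -200 -199 -198 -196 -195 -194
 -193]
```

About 1.5 mm of deck still shows between the grip and the block. The lock stalled hard at 15 N, so that may just be clearance at its internal end stop. There is time for a second, firmer push to find out.

Emit:
drive_tool:
  plan:
    - [0, -25, 0, 0, 0, 0, 0]
    - [0, -35, 0, 0, 0, 0, 0]
    - [0, -30, 0, 0, 0, 0, 0]
    - [0, 0, 38, 0, 0, 0, 0]
    - [0, 0, 38, 0, 0, 0, 0]
    - [0, 0, 38, 0, 0, 0, 0]
    - [0, 0, 36, 0, 0, 0, 0]
    - [0, 0, 15, 0, 0, 0, 0]
    - [0, 0, 4, 0, 0, 0, 0]
    - [0, 0, 0, 0, 0, 0, 0]

```text
time_s: 9.33
tcp_pos: [0.5574, -0.288, 0.0447]
tool_rot: [0.222, -3.132, -0.003]
wrist_force: [0.3, -0.0, -0.4]
width: 0.0003
```

Emit:
drive_tool:
  plan:
    - [0, 10, 0, 0, 0, 0, 0]
    - [0, 10, 0, 0, 0, 0, 0]
    - [0, 10, 0, 0, 0, 0, 0]
    - [0, 5, 0, 0, 0, 0, 0]
    - [0, 3, 0, 0, 0, 0, 0]
    - [0, 0, 0, 0, 0, 0, 0]

```text
time_s: 9.83
tcp_pos: [0.5532, -0.249, 0.0469]
tool_rot: [-0.226, 3.133, -0.001]
wrist_force: [0.3, 0.2, 0.7]
width: 0.0001
```

Emit:
drive_tool:
  plan:
    - [0, 2, 0, 0, 0, 0, 0]
    - [0, 2, 0, 0, 0, 0, 0]
    - [0, 1, 0, 0, 0, 0, 0]
    - [0, 0, 0, 0, 0, 0, 0]

```text
time_s: 10.17
tcp_pos: [0.5529, -0.2477, 0.0469]
tool_rot: [-0.224, 3.132, -0.008]
wrist_force: [-0.1, -7.5, -2.2]
width: -0.0002
```

Emit:
drive_tool:
  plan:
    - [0, 1, 0, 0, 0, 0, 0]
    - [0, 1, 0, 0, 0, 0, 0]
    - [0, 1, 0, 0, 0, 0, 0]
    - [0, 0, 0, 0, 0, 0, 0]
    - [0, 0, 0, 0, 0, 0, 0]

```text
time_s: 10.58
tcp_pos: [0.5529, -0.2473, 0.0471]
tool_rot: [-0.223, 3.13, -0.015]
wrist_force: [2.7, -16.1, -7.3]
width: -0.0002
```

The second push stalled at the same place (y = -0.2473 at 16 N), so that is the hard end stop. I'll back off and do a last check.

Emit:
drive_tool:
  plan:
    - [0, -6, 0, 0, 0, 0, 0]
    - [0, -12, 0, 0, 0, 0, 0]
    - [0, -15, 0, 0, 0, 0, 0]
    - [0, -10, -20, 0, 0, 0, 0]
    - [0, 0, -40, 0, 0, 0, 0]
    - [0, 0, -40, 0, 0, 0, 0]
    - [0, 0, -40, 0, 0, 0, 0]
    - [0, 0, -30, 0, 0, 0, 0]
    - [0, 0, 0, 0, 0, 0, 0]
    - [0, 0, 0, 0, 0, 0, 0]

```text
time_s: 11.42
tcp_pos: [0.5592, -0.2859, 0.2192]
tool_rot: [-0.224, 3.13, -0.005]
wrist_force: [-0.5, 0.1, -0.7]
width: -0.0001
```

```bash
python3 look.py w7.png
```

```text
11.4167 tcp [ 0.5592 -0.2859  0.2192] F [-0.4507  0.1287 -0.7405] w -0.0001412339641371802 jaw yaw 98.1722842745599 zax [ 0.0043 -0.0031 -1.    ] q [-0.6649  0.2982  1.457   0.0002  1.3811 -2.3784]
0.95 tool [  4.0299  59.2176 146.4883] world [ 0.5474 -0.2284  0.0725]
top 587 ((0.5501183271408081, -0.22475802898406982), (0.02571173943579197, 0.02042008936405182), 8.485034942626953) [ 0.5496 -0.2258  0.0729] px 346.0562180579216 190.67291311754684
stop 203 ((0.546943724155426, -0.20392252504825592), (0.016269059851765633, 0.013266682624816895), 13.552559852600098) [ 0.5465 -0.2038  0.0486] px 363.7733990147783 185.32512315270935
```

View pics/w7.png

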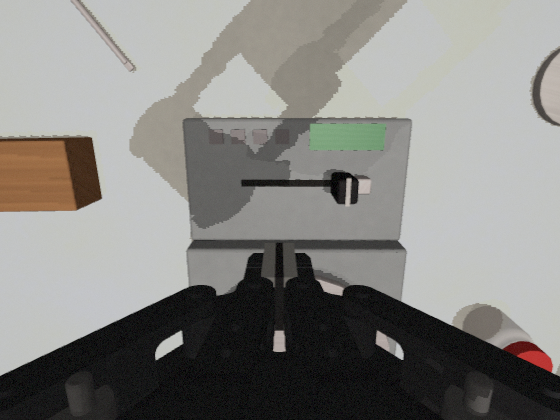

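The grip (346,190) sits at the stop block (364,185), in the same place as after the first push. The arm is clear, so I'm handing in.

```bash
python3 -c "
from plant import robot
print(robot.close_job())"
```

```text
the job is handed in; nothing more can be done
None
```

I slid the counting scale's transport-lock grip along its slot with shut fingers until it stopped hard at the steel block, then handed the job in at about 11.5 s.

- **End position:** the grip stalled at the same place on two separate pushes, with the fingertip at y ≈ -0.2474 m and about 16 N on the wrist. It had moved about 66 mm and did not spring back after either push.
- **Robot clear:** the fingers were withdrawn and raised to about 0.22 m before handing in, with under 1 N of force on the wrist.
- **Other scale:** the parcel scale's lock was never approached. Its deck looked the same in the top pictures before and after the first push; I did not take another after the second.
- **One check that disagreed:** a picture after the first push showed about 1.5 mm of deck between the grip and the block. The second push gained nothing, so I take it as clearance at the lock's own end stop or measurement error.

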